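# Pack the surgery carrier and fit its cover over the two dowel pins

### The job

Get the metal carrier ready to be carried to the surgery: stand the ampoule rack and the box of burs on its floor, one behind the other between the two end blocks, then lower the loose metal cover level over both pins until it lies fully home on the end blocks, and let go. Keep hold of the cover until it is down, keep the ampoules upright throughout, and do not shove or knock over the pump bottle, the amber bottle or the tall carton standing near.

Things in the scene. Friction and masses are not known exactly. Their poses are not given: they have to be found in the camera images.
- carrier: Open aluminium carrier, loose, 1.4 kg, 80 mm wide (x axis) and 225 mm long (y axis). Origin: centre of its underside, z up. At each end an end block (80 mm in x, 25 mm in y) whose top is 54 mm above the origin, with one upright steel dowel pin at x = 0, y = -100 and +100 mm: 10 mm diameter, 20 mm tall, the top 7 mm tapering to 4 mm; tips 74 mm above the origin.
- carrier_bay (a point): Centre of the carrier's floor, 6 mm above its underside; axes as the carrier's. The loading bay runs 175 mm along y between the end blocks (which rise 48 mm above this floor) and 72 mm along x between two side lips 4 mm thick and 9 mm high; above the lips the sides are open.
- cover_handle (a point): Middle of the handle of the cover, an aluminium plate 80 mm (x axis) by 225 mm (y axis), 0.36 kg, lying right side up. The handle is a black bar along y, 106 mm long, 14 mm wide and high, on two posts at y = -46 and +46 mm, with 27 mm clear below it. This point is 39 mm above the cover's underside and, fully home either way round, 93 mm above the carrier's underside.
- cover_hole_1 (a point): Centre, at the underside, of one of the cover's two vertical through holes, 13 mm diameter, at x = 0, y = +100 mm from the handle's middle, in an end bar 14 mm thick and 25 mm long (the plate between the bars is 5 mm thick).
- cover_hole_2 (a point): The same for the other hole, at x = 0, y = -100 mm from the handle's middle.
- rack_mid (a point): Centre of the frame of the white plastic ampoule rack with pink ampoules: frame 116 mm long (point x axis), 66 mm wide (point y axis), 34 mm high, solid to the gripper; ampoule tops reach 43 mm above the foot. This point lies 17 mm above its foot. About 0.12 kg. Fits the carrier only with its length along the carrier's length.
- bur_box_mid (a point): Centre of the small dark grey box of burs with a pale band: 60 mm along the point's y axis, 50 mm along x as it looks (44 mm solid), 30 mm high; this point lies 15 mm above its foot. About 0.09 kg. Beside the rack it fits only with its 60 mm side across the carrier.
- carton_foam_mid (a point): Centre of a tall blue and white carton standing on end, 70 mm (x) x 120 mm (y) x 262 mm high, near the work: an obstacle. This point is 130 mm above the worktop.
- soap_pump_mid (a point): A tall pump bottle, body 68 mm in diameter and 196 mm high, pump head up to 302 mm, near the work: an obstacle. This point is 100 mm above the worktop; the body's axis lies 8 mm from it towards the point's -y.
- amber_bottle_mid (a point): Amber glass bottle, 42 mm in diameter, 85 mm high, near the work: an obstacle. This point is 35 mm above the worktop.
- partition_edge (a point): Foot of the front edge of the fixed upright partition that stands on the worktop: a panel 20 mm thick (y), over 1 m high, running from this point straight away from the robot (+x). An obstacle.

How it is judged:
By the outcome, as a careful person would: the job done as asked, in the order asked, and still so for the second after the job is handed in, with the robot touching nothing.
It also fails if it takes over 72 s, if anything falls off the work surface, if the arm or the gripper's body presses on something with over 40 N, if the wrist force passes 120 N, or if a joint passes its speed limit or range.

### The arm

A 6-joint arm with a two-finger parallel gripper is mounted at the origin on a cart in front of the work surface, level with it; the furniture and walls round the work are solid. World frame = base frame: x ahead of the robot, y to its left, z up, the work surface at z = 0. Lengths are in mm, angles in rad, forces in N, time in s.
With the tool pointing down it reaches from about 250 to 775 mm from the base axis. Payload 8.9 kg.
Tool frame: the origin (TCP) lies at the very end of the fingers, on their centre line; the grasp point (between the pads) lies 19 mm behind it; z points along the fingers, y is the line along which they close (so a half turn about z gives the same grasp; the last joint's range is limited). The gripper opens to 85 mm and grips with 20 to 120 N. Pads are 22 mm wide; open, the fingers measure 114 mm over their backs; the gripper's body (76 mm by 85 mm) begins 54 mm behind the grasp point. The pads swing forward as they close: fully open they stand 13 mm farther back than shut.
Start: joints at [1.057, 0.291, -0.153, 1.127, 0, 1.431], TCP at [192.189, 488.556, 231.305] pointing down, gripper open.
Joint ranges: [-2.52, 2.52], [-0.91, 1.74], [-1.3, 1.37], [-1.96, 2.02], [-1.52, 1.47], [-3.14, 3.14]. Speed limits (rad/s): [2.22, 2.22, 2.79, 3.14, 3.14, 3.14].

### API

Orientations are given as a unit quaternion [x, y, z, w].
In Python, from rig import env, capture, ticket gives the robot as it stands. The module is installed in compiled form; this text tells all that it offers.
- The arm moves only by the tool play_rows, never from a script. Its argument "series" is a list that holds one entry, the list of rows, each a list of 6 numbers: the shift along the tool's x, y, z normalised to -1 to 1, where 1 is 40 mm, then the turn, a rotation vector about the tool's x, y, z normalised to -1 to 1, where 1 is pi/2 rad. A call has exactly 8 rows; each row shifts and turns the commanded pose from where the row before left it, along the tool's axes as they then stand; what a row does not reach is not made up. A row lasts 1/12 s, in which the tool goes at most 41.7 mm and 7.16 degrees, less where a joint would pass 70% of its speed; a pose out of reach is approached as far as the arm can. A call with a number of a shift or a turn outside -1 to 1 is refused whole. A call with a gripper value outside its range is refused whole. "hand" is the opening, from -1 (shut) to 1 (fully open), so that 0 is half open, set as the call begins (left out, the last holds). The fingers move at their own pace and stop on an object; "force" is the grip in N (left out, the last holds). Time passes only in rows, so rows that do not move let the fingers close, or fill a call up. It gives the time, the measured TCP pose, the force, the opening and the grip force at its end, in the units of the state.
- env.sense(): the state, without advancing time (a new reading comes with each control period).
- capture(name): name is "scene" or "side" or "wrist"; returns a dict with "color" (384x512x3 uint8, blue, green, red), "z_map" (384x512 float32, mm along the optical axis (not along the pixel's ray), 0 where there is no reading), "camera_matrix" (3x3 intrinsics, pixels), "dist" ([k1, k2, p1, p2, k3] as OpenCV has them; the pictures are not rectified), "view" (4x4, takes a point from world to camera coordinates). Camera axes: x right, y down, z forward; pixel columns grow to the right and rows downward; lengths in mm; the calibration is good to about 2 mm. A picture is of the moment at which its call begins.
- ticket.job_done(): hands the job in; it is judged then, once.
The state is a dict: "time_s": time; "joint_positions": joint angles; "qd": joint speeds; "joint_efforts": joint torques, N m; "position": TCP position; "tcp_rot": TCP orientation; "force": force on the tool from outside, world axes, zero at the start; "wrist_torque": the same for the moment, N m; "opening": finger opening in mm; "finger_force": force on a finger pad.
Only numpy, scipy, OpenCV 4.12 (cv2) and the standard library are available. Lean on these libraries where they do the work, as an engineer would, in place of code of your own. Each camera call takes 0.05 s, during which the arm holds its last target. There are 200 camera calls.

## Working session

There is one attempt and no reset: what is moved stays moved. The work goes in short steps, Python scripts to look and compute and a tool call to move; the robot and the scene stay as the last step left them, time stands still between calls to the robot, and variables do not carry over. Pictures are saved under pics/ and viewed, at most 10 in all, crops included, and the job is handed in when it is done.

Besides the shell and the picture viewer there is one more tool, called after "Request:" as name(argument=value, ...) on one line, values as JSON. play_rows: Moves the arm, as the interface text tells. Its arguments: {"type":"object","properties":{"series":{"type":"array"},"hand":{"type":"number"},"force":{"type":"number"}},"required":["series"]}

```bash
mkdir -p pics; ls; python3 - <<'E'
from rig import env,capture
import cv2,numpy as np,pickle
s=env.sense();print({k:np.round(v,3).tolist() for k,v in s.items()})
d={}
for n in ("scene","side","wrist"):
    c=capture(n);d[n]=c
    print(n,np.round(c["camera_matrix"],1).tolist(),np.round(c["dist"],3),np.round(c["view"],3).tolist())
pickle.dump(d,open("c0.pkl","wb"))
cv2.imwrite("pics/a_scene.png",cv2.resize(d["scene"]["color"],(800,600)))
cv2.imwrite("pics/a_side.png",cv2.resize(d["side"]["color"],(800,600)))
E
```

```text
pics
{'time_s': 0.0, 'joint_positions': [1.057, 0.291, -0.154, 1.127, 0.0, 1.431], 'qd': [-0.0, -0.001, -0.0, 0.0, 0.002, -0.0], 'joint_efforts': [-0.002, -53.714, 33.137, 0.016, -0.0, -0.0], 'position': [191.952, 488.173, 230.736], 'tcp_rot': [0.186, 0.982, -0.001, -0.0], 'force': [0.492, -0.111, 0.4], 'wrist_torque': [0.019, -0.041, -0.027], 'finger_force': 0.0, 'opening': 85.28}
scene [[389.0, 0.0, 258.7], [0.0, 389.0, 186.6], [0.0, 0.0, 1.0]] [-0.068  0.     0.     0.     0.   ] [[0.8, -0.6, -0.016, -507.872], [-0.297, -0.373, -0.879, 249.581], [0.521, 0.708, -0.476, 834.79], [0.0, 0.0, 0.0, 1.0]]
side [[445.7, 0.0, 252.2], [0.0, 445.7, 185.4], [0.0, 0.0, 1.0]] [-0.138  0.     0.     0.     0.   ] [[-0.713, -0.701, -0.009, 409.531], [-0.623, 0.639, -0.451, 441.086], [0.322, -0.316, -0.893, 933.777], [0.0, 0.0, 0.0, 1.0]]
wrist [[321.1, 0.0, 259.4], [0.0, 321.1, 189.6], [0.0, 0.0, 1.0]] [-0.074  0.     0.     0.     0.   ] [[0.366, 0.931, -0.001, -523.027], [0.882, -0.346, 0.319, -42.033], [0.296, -0.118, -0.948, 381.245], [0.0, 0.0, 0.0, 1.0]]
```

View pics/a_scene.png

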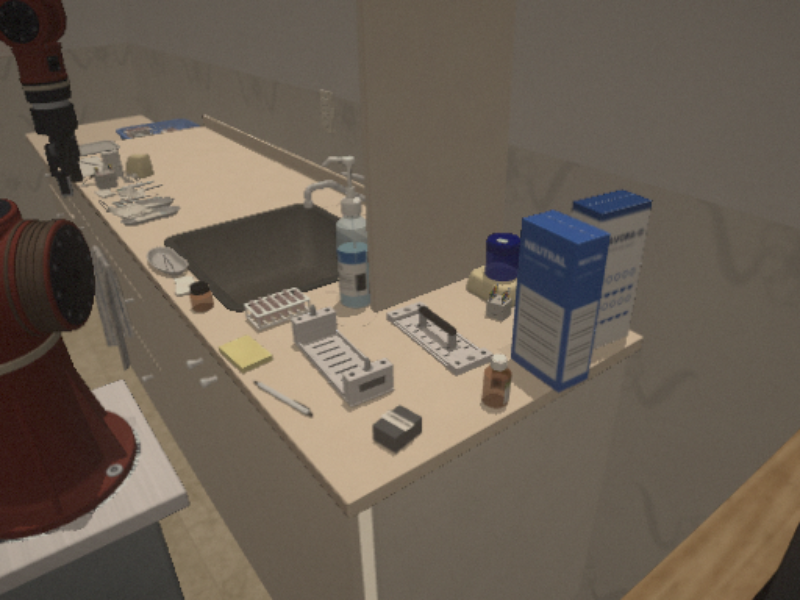

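View pics/a_side.png

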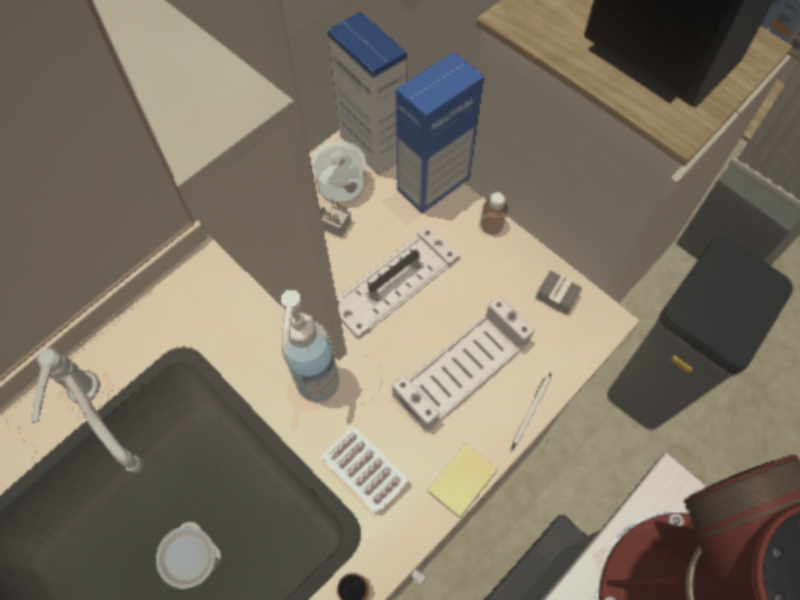

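The scene view shows the carrier at (340,355), the rack at (278,307), the bur box at (397,428) and the cover at (437,335). The side view, almost overhead, shows the carrier at (465,365), the cover at (400,280), the rack at (365,470), the bur box at (560,290), the pump bottle at (312,350), the amber bottle at (494,212) and the carton at (437,130).

```bash
cat > h.py <<'E'
import numpy as np,cv2
def ray(c,uv):
    p=cv2.undistortPoints(np.array(uv,float).reshape(-1,1,2),c["camera_matrix"],np.array(c["dist"])).reshape(-1,2)
    R=c["view"][:3,:3];t=c["view"][:3,3]
    d=np.c_[p,np.ones(len(p))]@R
    return -R.T@t,d
def onz(c,uv,z):
    o,d=ray(c,uv);return o+d*((z-o[2])/d[:,2:])
def cloud(c):
    h,w=c["z_map"].shape
    v,u=np.mgrid[:h,:w]
    o,d=ray(c,np.c_[u.ravel(),v.ravel()])
    return (o+d*c["z_map"].reshape(-1,1)).reshape(h,w,3)
def proj(c,P):
    R=c["view"][:3,:3];t=c["view"][:3,3]
    return cv2.projectPoints(np.array(P,float).reshape(-1,3),cv2.Rodrigues(R)[0],t,c["camera_matrix"],np.array(c["dist"]))[0].reshape(-1,2)
E
python3 - <<'E'
import pickle;from h import *
d=pickle.load(open("c0.pkl","rb"))
c=d["side"];P=cloud(c)
# orthographic map of the side view
ok=(c["z_map"]>0)&(P[...,2]>-30)
print("table z",np.median(P[ok&(abs(P[...,2])<15)][:,2]))
X,Y,Z=P[...,0],P[...,1],P[...,2]
m=ok&(X>250)&(X<900)&(Y>-450)&(Y<450)&(Z>10)
n,l,st,ce=cv2.connectedComponentsWithStats(m.astype(np.uint8))
for i in range(1,n):
    if st[i,4]>60:
        q=P[l==i];print(i,st[i],"xyz lo",np.percentile(q,2,axis=0).round(),"hi",np.percentile(q,98,axis=0).round())
        top=q[q[:,2]>np.percentile(q[:,2],98)-12]
        r=cv2.minAreaRect(top[:,:2].astype(np.float32));print("   top rect",np.round(r[0]),np.round(r[1]),round(r[2],1),len(top))
im=c["color"][130:330,200:380];cv2.imwrite("pics/b.png",cv2.resize(im,None,fx=3,fy=3,interpolation=cv2.INTER_CUBIC))
E
```

```text
table z 1.2251899016480365
1 [    0     0   310   257 47122] xyz lo [ 569. -287.   31.] hi [872. 343. 812.]
   top rect [570. 239.] [58.  5.] 88.4 1865
2 [308 123  17  27 337] xyz lo [ 587. -287.   12.] hi [ 624. -255.   88.]
   top rect [ 607. -275.] [24. 25.] 10.3 80
3 [267 144  28  25 256] xyz lo [ 603. -190.   11.] hi [ 682. -162.   18.]
   top rect [ 643. -175.] [33. 83.] 87.4 256
9 [235 160  35  32 282] xyz lo [ 638. -126.   11.] hi [657. -25.  50.]
   top rect [649. -77.] [106.  15.] 85.2 218
18 [343 173  30  27 473] xyz lo [ 406. -269.   12.] hi [ 466. -218.   34.]
   top rect [ 437. -246.] [62. 50.] 13.4 419
39 [ 251  190   91   86 1266] xyz lo [ 419. -149.   11.] hi [509.  72.  66.]
   top rect [465. -40.] [224.  77.] 85.2 334
57 [  22  222   69   81 1253] xyz lo [656. 390.  14.] hi [882. 444. 167.]
   top rect [701. 410.] [18. 87.] 88.2 286
125 [ 206  272   55   57 1242] xyz lo [402. 148.  16.] hi [514. 212.  45.]
   top rect [458. 180.] [ 66. 115.] 90.0 678
132 [274 284  44  46 960] xyz lo [318.  47.  10.] hi [377. 133.  17.]
   top rect [347.  90.] [61. 91.] 4.1 960
150 [216 366  20  18 299] xyz lo [332. 289.  30.] hi [368. 327.  55.]
   top rect [352. 308.] [36. 33.] 44.9 245
```

View pics/b.png

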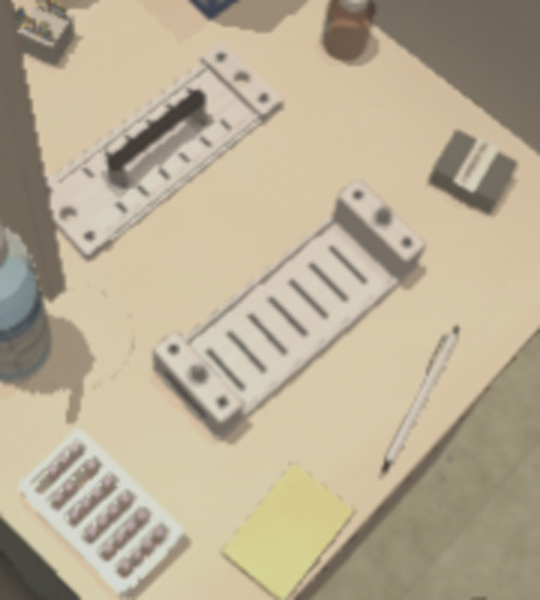

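The crop shows carrier pins at (199,374) and (383,216), cover holes near (68,212) and (242,77), handle ends at (112,165) and (202,98), the bur box at (475,172), the rack at (103,513) and the partition foot near (58,298). I'll turn these into world positions.

```bash
python3 - <<'E'
import pickle;from h import *
d=pickle.load(open("c0.pkl","rb"))
c=d["side"]
f=lambda x,y:(200+(x+.5)/3-.5,130+(y+.5)/3-.5)
def pr(n,pts,z):
    q=onz(c,[f(*p) for p in pts],z);print(n,q.round(1)[:,:2].tolist(),"mid",q.mean(0).round(1)[:2], "ang",np.degrees(np.arctan2(*(q[-1]-q[0])[1::-1])).round(1))
pr("pins",[(383,214),(199,373)],73)
pr("holes",[(242,76),(69,211)],14)
pr("partition foot",[(58,298),(58,298)],0)
# depth clouds both views
for n in("side","scene"):
    P=cloud(d[n]);ok=d[n]["z_map"]>0
    def box(lo,hi):
        return P[ok&np.all((P>lo)&(P<hi),axis=2)]
    def rect(nm,lo,hi):
        q=box(lo,hi)
        if len(q)<15: print(n,nm,len(q));return
        r=cv2.minAreaRect(q[:,:2].astype(np.float32));print(n,nm,len(q),np.round(r[0],1),np.round(r[1],1),round(r[2],1),"z",np.median(q[:,2]).round(1),np.percentile(q,[2,98],axis=0).round().tolist())
    rect("blocks",(400,-170,46),(530,90,62))
    rect("block-",(400,-170,48),(530,-100,60));rect("block+",(400,40,48),(530,90,60))
    rect("handle",(600,-140,36),(700,-10,56))
    rect("plate",(590,-200,7),(720,50,20))
    rect("rack",(390,130,26),(530,230,50))
    rect("box",(390,-300,24),(480,-200,36))
    rect("amber",(550,-320,20),(660,-230,95))
    rect("pump",(470,20,60),(620,150,180))
    rect("pumphead",(470,20,200),(620,150,310))
    rect("carton",(620,-420,240),(800,-180,280))
    rect("part",(500,-60,330),(900,200,800))
    rect("stuff",(700,-170,10),(900,0,150))
E
```

```text
pins [[456.0, -135.9], [469.8, 61.2]] mid [462.9 -37.4] ang 86.0
holes [[644.6, -178.4], [659.2, 20.2]] mid [651.9 -79.1] ang 85.8
partition foot [[613.7, 77.9], [613.7, 77.9]] mid [613.7  77.9] ang 0.0
side blocks 673 [465.  -39.9] [224.4  78.9] 85.7 z 54.1 [[420.0, -151.0, 47.0], [509.0, 72.0, 58.0]]
side block- 301 [ 457.6 -138.9] [25.1 79. ] 85.0 z 54.2 [[419.0, -152.0, 49.0], [495.0, -125.0, 58.0]]
side block+ 346 [472.8  59.1] [25.9 78.3] 85.1 z 54.2 [[435.0, 46.0, 50.0], [511.0, 72.0, 58.0]]
side handle 224 [649.4 -77.2] [105.7  15.1] 85.2 z 45.1 [[640.0, -126.0, 38.0], [657.0, -26.0, 50.0]]
side plate 1070 [647.5 -72.6] [241.4 109.6] 88.5 z 10.9 [[606.0, -187.0, 7.0], [689.0, 35.0, 18.0]]
side rack 1149 [458.  180.3] [ 66.4 115.2] 89.9 z 34.0 [[402.0, 148.0, 28.0], [514.0, 212.0, 45.0]]
side box 408 [ 436.9 -245.7] [61.6 49.9] 13.4 z 30.8 [[406.0, -270.0, 25.0], [466.0, -219.0, 34.0]]
side amber 308 [ 605.6 -270.6] [40.5 35.3] 23.3 z 60.1 [[587.0, -287.0, 22.0], [624.0, -255.0, 88.0]]
side pump 652 [542.8 104.1] [152.3  85. ] 4.6 z 138.7 [[576.0, 67.0, 63.0], [617.0, 149.0, 1
[... 1054 characters left out ...]
 -245.6] [62.  48.7] 11.4 z 28.8 [[406.0, -271.0, 25.0], [465.0, -223.0, 31.0]]
scene amber 423 [ 601.8 -280.2] [32.2 41.9] 38.0 z 55.4 [[586.0, -297.0, 22.0], [617.0, -263.0, 84.0]]
scene pump 919 [543.6 102.1] [152.3  87.5] 5.2 z 122.5 [[576.0, 66.0, 63.0], [619.0, 143.0, 178.0]]
scene pumphead 471 [605.5 106.7] [29.1 87. ] 1.3 z 245.1 [[593.0, 67.0, 202.0], [619.0, 146.0, 305.0]]
scene carton 1042 [ 739.1 -267.6] [120.7  72.2] 85.7 z 261.0 [[702.0, -328.0, 241.0], [771.0, -211.0, 263.0]]
scene part 7395 [755.1  74.8] [ 25.1 289.9] 89.5 z 453.2 [[613.0, 65.0, 335.0], [892.0, 79.0, 558.0]]
scene stuff 1062 [830.6 -45.5] [151.7  79.4] 41.7 z 55.7 [[781.0, -105.0, 13.0], [886.0, -3.0, 123.0]]
```

```bash
cat >> h.py <<'E'
from scipy.spatial.transform import Rotation as Ro
def pose():
    from rig import env
    s=env.sense();R=Ro.from_quat(s["tcp_rot"]).as_matrix()
    th=np.degrees(np.arctan2(R[1,1],R[0,1]))
    print("t %.2f pos %s th %.2f tilt %.2f F %s open %.1f grip %.1f"%(s["time_s"],np.round(s["position"],1),th,np.degrees(np.arccos(-R[2,2])),np.round(s["force"],1),s["opening"],s["finger_force"]))
    return [*s["position"],th]
def plan(p,wps):
    p=list(p)
    for *w,n in wps:
        dx=(np.array(w)-p)/n
        rows=[]
        for i in range(n):
            t=np.radians(p[3]);D=dx[:3]
            rows.append([(-np.sin(t)*D[0]+np.cos(t)*D[1])/40,(np.cos(t)*D[0]+np.sin(t)*D[1])/40,-D[2]/40,0,0,-dx[3]/90])
            p=list(np.array(p)+dx)
        for r in rows:print([float(round(v,3)) for v in r])
        print("--")
def car(x,y,C=(464.8,-40.3),yaw=-4.5):
    a=np.radians(yaw);return C[0]+x*np.cos(a)-y*np.sin(a),C[1]+x*np.sin(a)+y*np.cos(a)
E
python3 - <<'E'
from h import *
p=pose();plan(p,[(434,212,130,90,10),(458,180.3,90,90,2),(458,180.3,12,90,4)])
E
```

```text
t 0.15 pos [192.  488.3 230.9] th 68.52 tilt 0.05 F [-0.3 -0.2 -0.1] open 85.3 grip 0.0
[-0.816, -0.421, 0.252, 0.0, 0.0, -0.024]
[-0.799, -0.452, 0.252, 0.0, 0.0, -0.024]
[-0.782, -0.481, 0.252, 0.0, 0.0, -0.024]
[-0.763, -0.51, 0.252, 0.0, 0.0, -0.024]
[-0.744, -0.538, 0.252, 0.0, 0.0, -0.024]
[-0.723, -0.566, 0.252, 0.0, 0.0, -0.024]
[-0.701, -0.593, 0.252, 0.0, 0.0, -0.024]
[-0.679, -0.618, 0.252, 0.0, 0.0, -0.024]
[-0.655, -0.643, 0.252, 0.0, 0.0, -0.024]
[-0.63, -0.668, 0.252, 0.0, 0.0, -0.024]
--
[-0.3, -0.396, 0.5, 0.0, 0.0, -0.0]
[-0.3, -0.396, 0.5, 0.0, 0.0, -0.0]
--
[0.0, 0.0, 0.488, 0.0, 0.0, -0.0]
[0.0, 0.0, 0.488, 0.0, 0.0, -0.0]
[0.0, 0.0, 0.488, 0.0, 0.0, -0.0]
[0.0, 0.0, 0.488, 0.0, 0.0, -0.0]
--
```

Request:
play_rows(series=[[[-0.816,-0.421,0.252,0,0,-0.024],[-0.799,-0.452,0.252,0,0,-0.024],[-0.782,-0.481,0.252,0,0,-0.024],[-0.763,-0.51,0.252,0,0,-0.024],[-0.744,-0.538,0.252,0,0,-0.024],[-0.723,-0.566,0.252,0,0,-0.024],[-0.701,-0.593,0.252,0,0,-0.024],[-0.679,-0.618,0.252,0,0,-0.024]]], hand=1, force=30)

```text
time_s: 0.82
position: [386.7, 266.1, 150.2]
tcp_rot: [0.036, 0.999, 0.0, 0.0]
force: [0.9, 0.8, -0.3]
opening: 85.2
finger_force: 0.0
```

Request:
play_rows(series=[[[-0.655,-0.643,0.252,0,0,-0.024],[-0.63,-0.668,0.252,0,0,-0.024],[-0.3,-0.396,0.5,0,0,0],[-0.3,-0.396,0.5,0,0,0],[0,0,0.3,0,0,0],[0,0,0,0,0,0],[0,0,0,0,0,0],[0,0,0,0,0,0]]])

```text
time_s: 1.48
position: [458.5, 181.4, 79.1]
tcp_rot: [-0.001, 1.0, 0.0, 0.0]
force: [-0.1, 1.0, 0.6]
opening: 85.3
finger_force: 0.0
```

```bash
python3 - <<'E'
from h import *
from rig import capture
p=pose();plan(p,[(458,180.3,12,90,4)])
for n in("side","scene"):
    c=capture(n);P=cloud(c);q=P[(c["z_map"]>0)&(P[...,0]>430)&(P[...,0]<490)&(P[...,1]>120)&(P[...,1]<240)&(P[...,2]>52)&(P[...,2]<110)]
    print(n,len(q),np.percentile(q,[1,5,95],axis=0).round().tolist() if len(q) else 0)
    cv2.imwrite(f"pics/t_{n}.png",c["color"])
E
```

```text
t 1.48 pos [458.5 181.4  79.1] th 90.16 tilt 0.02 F [-0.1  1.   0.6] open 85.3 grip 0.0
[0.003, -0.007, 0.42, 0.0, 0.0, 0.0]
[0.003, -0.007, 0.42, 0.0, 0.0, 0.0]
[0.003, -0.007, 0.42, 0.0, 0.0, 0.0]
[0.003, -0.007, 0.42, 0.0, 0.0, 0.0]
--
side 12 [[447.0, 131.0, 102.0], [448.0, 133.0, 102.0], [454.0, 236.0, 108.0]]
scene 77 [[446.0, 124.0, 92.0], [448.0, 126.0, 93.0], [468.0, 226.0, 109.0]]
```

The open fingertips sit 13 mm above the TCP, at z about 92, so I'll grip at TCP z ≈ 4.

Request:
play_rows(series=[[[0.01,-0.02,0.6,0,0,0],[0,-0.01,0.6,0,0,0],[0,0,0.5,0,0,0],[0,0,0.18,0,0,0],[0,0,0,0,0,0],[0,0,0,0,0,0],[0,0,0,0,0,0],[0,0,0,0,0,0]]])

```text
time_s: 2.25
position: [459.1, 180.1, 4.6]
tcp_rot: [-0.001, 1.0, 0.0, 0.001]
force: [-0.6, 0.3, 0.8]
opening: 85.5
finger_force: 0.0
```

Request:
play_rows(series=[[[0,0,0,0,0,0],[0,0,0,0,0,0],[0,0,0,0,0,0],[0,0,0,0,0,0],[0,0,0,0,0,0],[0,0,0,0,0,0],[0,0,0,0,0,0],[0,0,0,0,0,0]]], hand=-0.1, force=30)

```text
time_s: 2.92
position: [458.7, 179.9, 4.1]
tcp_rot: [-0.001, 1.0, 0.0, 0.001]
force: [-1.0, 1.1, 7.4]
opening: 65.4
finger_force: 32.3
```

```bash
python3 - <<'E'
from h import *
p=pose()
E
```

```text
t 2.92 pos [458.7 179.9   4.1] th 90.13 tilt 0.08 F [-1.   1.1  7.4] open 65.4 grip 32.3
```

```bash
python3 - <<'E'
from h import *
p=pose();t=car(0,26.5);print(t)
plan(p,[(p[0],p[1],40,p[3],2),(p[0],p[1],110,p[3],2),(*t,110,-4.5,14)])
E
```

```text
t 2.92 pos [458.7 179.9   4.1] th 90.13 tilt 0.08 F [-1.   1.1  7.4] open 65.4 grip 32.3
(np.float64(466.8791660367879), np.float64(-13.881690656072106))
[-0.0, 0.0, -0.448, 0.0, 0.0, -0.0]
[-0.0, 0.0, -0.448, 0.0, 0.0, -0.0]
--
[-0.0, 0.0, -0.875, 0.0, 0.0, -0.0]
[-0.0, 0.0, -0.875, 0.0, 0.0, -0.0]
--
[-0.014, -0.346, -0.0, 0.0, 0.0, 0.075]
[-0.055, -0.342, -0.0, 0.0, 0.0, 0.075]
[-0.094, -0.333, -0.0, 0.0, 0.0, 0.075]
[-0.133, -0.32, -0.0, 0.0, 0.0, 0.075]
[-0.17, -0.302, -0.0, 0.0, 0.0, 0.075]
[-0.204, -0.28, -0.0, 0.0, 0.0, 0.075]
[-0.236, -0.254, -0.0, 0.0, 0.0, 0.075]
[-0.264, -0.224, -0.0, 0.0, 0.0, 0.075]
[-0.288, -0.192, -0.0, 0.0, 0.0, 0.075]
[-0.309, -0.157, -0.0, 0.0, 0.0, 0.075]
[-0.325, -0.119, -0.0, 0.0, 0.0, 0.075]
[-0.337, -0.08, -0.0, 0.0, 0.0, 0.075]
[-0.344, -0.04, -0.0, 0.0, 0.0, 0.075]
[-0.346, 0.001, -0.0, 0.0, 0.0, 0.075]
--
```

Request:
play_rows(series=[[[0,0,-0.2,0,0,0],[0,0,-0.55,0,0,0],[0,0,-0.8,0,0,0],[0,0,-0.75,0,0,0],[0,0,-0.35,0,0,0],[-0.014,-0.346,0,0,0,0.075],[-0.055,-0.342,0,0,0,0.075],[-0.094,-0.333,0,0,0,0.075]]])

```text
time_s: 3.58
position: [460.0, 137.9, 110.4]
tcp_rot: [0.177, 0.984, 0.0, 0.001]
force: [1.1, -0.4, -1.1]
opening: 65.5
finger_force: 34.7
```

Request:
play_rows(series=[[[-0.133,-0.32,0,0,0,0.075],[-0.17,-0.302,0,0,0,0.075],[-0.204,-0.28,0,0,0,0.075],[-0.236,-0.254,0,0,0,0.075],[-0.264,-0.224,0,0,0,0.075],[-0.288,-0.192,0,0,0,0.075],[-0.309,-0.157,0,0,0,0.075],[-0.325,-0.119,0,0,0,0.075]]])

```text
time_s: 4.25
position: [464.5, 26.8, 109.9]
tcp_rot: [0.605, 0.796, 0.0, 0.0]
force: [-0.5, -0.1, -0.8]
opening: 65.4
finger_force: 34.7
```

Request:
play_rows(series=[[[-0.337,-0.08,0,0,0,0.075],[-0.344,-0.04,0,0,0,0.075],[-0.346,0,0,0,0,0.075],[0,0,0,0,0,0],[0,0,0,0,0,0],[0,0,0,0,0,0],[0,0,0,0,0,0],[0,0,0,0,0,0]]])

```text
time_s: 4.92
position: [466.4, -13.4, 109.4]
tcp_rot: [0.733, 0.68, 0.0, -0.0]
force: [0.2, -0.3, -1.1]
opening: 65.4
finger_force: 34.8
```

```bash
python3 - <<'E'
from h import *
from rig import capture
p=pose();print(car(0,26.5))
for n in("side","scene","wrist"):
    c=capture(n);P=cloud(c);ok=c["z_map"]>0
    b=lambda lo,hi:P[ok&np.all((P>lo)&(P<hi),axis=2)]
    print(n)
    for nm,lo,hi in(("block-",(400,-170,49),(530,-110,60)),("block+",(400,40,49),(530,95,60)),("rack",(390,-120,p[2]+22),(540,110,p[2]+34)),("racktop",(390,-120,p[2]+27),(540,110,p[2]+44))):
        q=b(lo,hi)
        if len(q)>20:
            r=cv2.minAreaRect(q[:,:2].astype(np.float32));print(nm,len(q),np.round(r[0],1),np.round(r[1],1),round(r[2],1),np.percentile(q,[2,98],axis=0).round().tolist())
    cv2.imwrite(f"pics/r_{n}.png",c["color"])
E
```

```text
t 4.92 pos [466.4 -13.4 109.4] th -4.24 tilt 0.01 F [ 0.2 -0.3 -1.1] open 65.4 grip 34.8
(np.float64(466.8791660367879), np.float64(-13.881690656072106))
side
block- 248 [ 452.7 -138.4] [25.7 70.4] 85.5 [[419.0, -151.0, 50.0], [483.0, -125.0, 58.0]]
block+ 343 [473.2  59.2] [25.3 79.8] 86.2 [[435.0, 46.0, 50.0], [510.0, 72.0, 58.0]]
rack 621 [464.6  -8.1] [ 88.9 116.3] 9.8 [[430.0, -65.0, 133.0], [500.0, 43.0, 143.0]]
racktop 672 [464.6  -8.1] [ 88.8 116.3] 9.8 [[430.0, -64.0, 137.0], [500.0, 43.0, 150.0]]
scene
block- 216 [ 457.5 -141.8] [25.7 80.6] 86.2 [[418.0, -155.0, 49.0], [494.0, -129.0, 58.0]]
block+ 89 [470.2  58.5] [27.5 76.1] 87.7 [[433.0, 46.0, 49.0], [490.0, 70.0, 55.0]]
rack 414 [464.3 -18.6] [ 93.2 115.9] 9.5 [[421.0, -70.0, 134.0], [502.0, 35.0, 143.0]]
racktop 501 [465.  -19.1] [ 91.6 115.4] 11.1 [[420.0, -69.0, 137.0], [505.0, 33.0, 151.0]]
wrist
block+ 5246 [473.2  58.3] [24.9 80.4] 85.7 [[435.0, 46.0, 52.0], [511.0, 71.0, 56.0]]
rack 23781 [466.8  -6.9] [100.8  93.2] 85.4 [[433.0, -50.0, 134.0], [501.0, 43.0, 143.0]]
racktop 29176 [467.   -6.9] [100.8  93.3] 85.4 [[432.0, -49.0, 137.0], [502.0, 42.0, 150.0]]
```

View pics/r_scene.png

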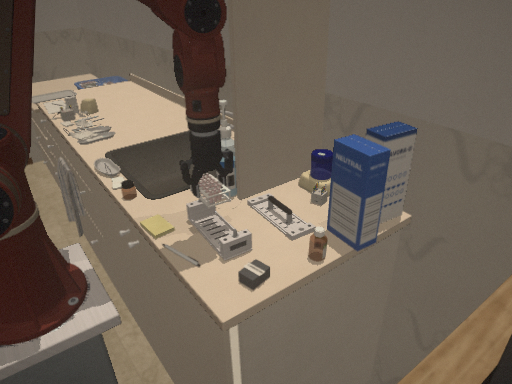

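View pics/r_side.png

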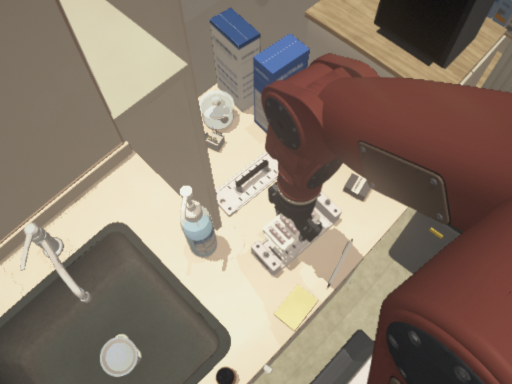

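The pictures show the rack held upright over the carrier at scene pixel (212,190), with everything else still standing. Next I'll measure the gap between rack and block in the carrier frame.

```bash
python3 - <<'E'
from h import *
from rig import capture
p=pose()
for n in("wrist","side"):
    c=capture(n);P=cloud(c);ok=c["z_map"]>0
    a=np.radians(-4.4);C=np.array([465.2,-41.0])
    D=P[...,:2]-C;u=D[...,0]*np.cos(a)+D[...,1]*np.sin(a);v=-D[...,0]*np.sin(a)+D[...,1]*np.cos(a);z=P[...,2]
    m=ok&(z>50)&(z<58)&(v>70)&(v<125)&(abs(u)<60)
    print(n,"block u",np.percentile(u[m],[1,99]).round(1),"v",np.percentile(v[m],[1,99]).round(1))
    m=ok&(z>p[2]+26)&(z<p[2]+33)&(abs(v)<110)&(abs(u)<60)
    print("rack u(v>55)",np.percentile(u[m&(v>60)],[1,99]).round(1),"u(v -10..)",np.percentile(u[m&(v<20)],[1,99]).round(1))
    for k in(-25,0,25): 
        mm=m&(abs(u-k)<8);print(k,"vmax",np.percentile(v[mm],[98,99.7]).round(1), "vmin",np.percentile(v[mm],[.3,2]).round(1))
    D=np.array(p[:2])-C;print("tcp uv",D[0]*np.cos(a)+D[1]*np.sin(a),-D[0]*np.sin(a)+D[1]*np.cos(a))
E
```

```text
t 5.07 pos [466.4 -13.6 109.3] th -4.30 tilt 0.01 F [ 0.5 -0.5 -1.7] open 64.9 grip 34.8
wrist block u [-38.3  38.9] v [ 87.7 111.8]
rack u(v>55) [-33.4  31. ] u(v -10..) [-33.5  31.7]
-25 vmax [83.5 84.2] vmin [-14.7  -9.9]
0 vmax [83.8 84.2] vmin [-11.8  -9.4]
25 vmax [83.4 84.2] vmin [-14.4  -9.9]
tcp uv -0.9088876791046594 27.371572988736308
side block u [-38.9  38.6] v [ 88.1 112.5]
rack u(v>55) [-34.2  30.6] u(v -10..) [-34.5 -13.3]
-25 vmax [83.5 84.3] vmin [-29.1 -27.7]
0 vmax [83.9 84.3] vmin [25.2 26. ]
25 vmax [83.9 84.3] vmin [29.9 30.9]
tcp uv -0.9088876791046594 27.371572988736308
```

Request:
play_rows(series=[[[-0.005,0.033,0.3,0,0,0.002],[0,0,0.5,0,0,0],[0,0,0.5,0,0,0],[0,0,0.4,0,0,0],[0,0,0.3,0,0,0],[0,0,0.2,0,0,0],[0,0,0,0,0,0],[0,0,0,0,0,0]]])

```text
time_s: 5.83
position: [467.7, -14.3, 21.3]
tcp_rot: [0.735, 0.679, -0.0, -0.0]
force: [0.1, -0.7, -1.1]
opening: 65.4
finger_force: 34.8
```

```bash
python3 - <<'E'
from h import *
from rig import capture
p=pose()
for n in("wrist","side"):
    c=capture(n);P=cloud(c);ok=c["z_map"]>0
    a=np.radians(-4.4);C=np.array([465.2,-41.0])
    D=P[...,:2]-C;u=D[...,0]*np.cos(a)+D[...,1]*np.sin(a);v=-D[...,0]*np.sin(a)+D[...,1]*np.cos(a);z=P[...,2]
    m=ok&(z>50)&(z<58)&(v>70)&(v<125)&(abs(u)<60)
    print(n,"block u",np.percentile(u[m],[1,99]).round(1),"v",np.percentile(v[m],[1,99]).round(1))
    m=ok&(z>p[2]+26)&(z<p[2]+33)&(abs(v)<86)&(abs(u)<60)
    print("rack u(v>55)",np.percentile(u[m&(v>60)],[1,99]).round(1),np.percentile(v[m],99))
E
```

```text
t 5.83 pos [467.7 -14.3  21.3] th -4.54 tilt 0.03 F [ 0.1 -0.7 -1.1] open 65.4 grip 34.8
wrist block u [-37.6  38.4] v [ 71.4 111.8]
rack u(v>55) [-31.9  32.5] 83.43825792715106
side block u [-38.7  37.9] v [ 71.  112.4]
rack u(v>55) [-32.4  32.9] 83.78619120809326
```

Request:
play_rows(series=[[[0,0,0.1,0,0,0],[0,0,0.1,0,0,0],[0,0,0.07,0,0,0],[0,0,0,0,0,0],[0,0,0,0,0,0],[0,0,0,0,0,0],[0,0,0,0,0,0],[0,0,0,0,0,0]]])

```text
time_s: 6.6
position: [467.7, -14.4, 10.5]
tcp_rot: [0.735, 0.678, 0.0, -0.0]
force: [-0.1, -0.4, -1.2]
opening: 65.4
finger_force: 34.9
```

Request:
play_rows(series=[[[0,0,0,0,0,0],[0,0,0,0,0,0],[0,0,0,0,0,0],[0,0,0,0,0,0],[0,0,-0.3,0,0,0],[0,0,-0.8,0,0,0],[0,0,-0.9,0,0,0],[0,0,-0.7,0,0,0]]], hand=1)

```text
time_s: 7.27
position: [467.8, -14.3, 120.5]
tcp_rot: [0.735, 0.678, 0.0, 0.0]
force: [1.4, -0.4, -0.6]
opening: 85.1
finger_force: 0.0
```

```bash
python3 - <<'E'
from h import *
p=pose();print(car(0,-58.5,(465.2,-41),-4.4))
plan(p,[(436.7,-245.7,115,13.0,8),(436.7,-245.7,3,13.0,4)])
E
```

```text
t 7.27 pos [467.8 -14.3 120.5] th -4.56 tilt 0.03 F [ 1.4 -0.4 -0.6] open 85.1 grip 0.0
(np.float64(460.7119368545811), np.float64(-99.32758600527484))
[-0.728, -0.039, 0.017, 0.0, 0.0, -0.024]
[-0.726, -0.067, 0.017, 0.0, 0.0, -0.024]
[-0.723, -0.095, 0.017, 0.0, 0.0, -0.024]
[-0.719, -0.123, 0.017, 0.0, 0.0, -0.024]
[-0.714, -0.15, 0.017, 0.0, 0.0, -0.024]
[-0.708, -0.177, 0.017, 0.0, 0.0, -0.024]
[-0.7, -0.204, 0.017, 0.0, 0.0, -0.024]
[-0.692, -0.231, 0.017, 0.0, 0.0, -0.024]
--
[-0.0, -0.0, 0.7, 0.0, 0.0, -0.0]
[-0.0, -0.0, 0.7, 0.0, 0.0, -0.0]
[-0.0, -0.0, 0.7, 0.0, 0.0, -0.0]
[-0.0, -0.0, 0.7, 0.0, 0.0, -0.0]
--
```

Request:
play_rows(series=[[[-0.728,-0.039,0.017,0,0,-0.024],[-0.726,-0.067,0.017,0,0,-0.024],[-0.723,-0.095,0.017,0,0,-0.024],[-0.719,-0.123,0.017,0,0,-0.024],[-0.714,-0.15,0.017,0,0,-0.024],[-0.708,-0.177,0.017,0,0,-0.024],[-0.7,-0.204,0.017,0,0,-0.024],[-0.692,-0.231,0.017,0,0,-0.024]]])

```text
time_s: 7.93
position: [435.8, -247.0, 113.1]
tcp_rot: [0.624, 0.782, 0.0, 0.0]
force: [0.4, 0.1, 0.4]
opening: 85.5
finger_force: 0.0
```

Request:
play_rows(series=[[[0,0,0.4,0,0,0],[0,0,0.5,0,0,0],[0,0,0.5,0,0,0],[0,0,0.2,0,0,0],[0,0,0,0,0,0],[0,0,0,0,0,0],[0,0,0,0,0,0],[0,0,0,0,0,0]]])

```text
time_s: 8.6
position: [437.0, -246.0, 50.1]
tcp_rot: [0.624, 0.781, -0.0, 0.001]
force: [0.2, 0.8, 0.3]
opening: 85.6
finger_force: 0.0
```

```bash
python3 - <<'E'
from h import *
from rig import capture
p=pose()
for n in("wrist","side"):
    c=capture(n);P=cloud(c);ok=c["z_map"]>0
    q=P[ok&np.all((P>(380,-310,24))&(P<(500,-190,36)),axis=2)];r=cv2.minAreaRect(q[:,:2].astype(np.float32));print(n,len(q),np.round(r[0],1),np.round(r[1],1),round(r[2],1))
    a=np.radians(-4.4);C=np.array([465.2,-41.0])
    D=P[...,:2]-C;u=D[...,0]*np.cos(a)+D[...,1]*np.sin(a);v=-D[...,0]*np.sin(a)+D[...,1]*np.cos(a);z=P[...,2]
    m=ok&(z>33)&(z<43)&(abs(v)<86)&(abs(u)<45)
    if m.sum()>50:print("rack u",np.percentile(u[m],[1,99]).round(1),"v",np.percentile(v[m],[1,99]).round(1))
    m=ok&(z>50)&(z<58)&(v<-70)&(v>-125)&(abs(u)<60)
    if m.sum()>50:print("block- u",np.percentile(u[m],[1,99]).round(1),"v",np.percentile(v[m],[1,99]).round(1))
    cv2.imwrite(f"pics/b_{n}.png",c["color"])
E
```

```text
t 8.60 pos [ 437.  -246.    50.1] th 12.74 tilt 0.11 F [0.2 0.8 0.3] open 85.6 grip 0.0
wrist 8112 [ 437.7 -246.6] [60.  51.1] 12.2
block- u [-38.3  38.3] v [-112.8  -88.8]
side 386 [ 436.7 -245.2] [60.6 51.5] 12.3
rack u [-33.1  32.2] v [-84.7  83.1]
block- u [-38.9  37.8] v [-111.7  -86.3]
```

Request:
play_rows(series=[[[0,0,0.3,0,0,0.005],[0,0,0.4,0,0,0],[0,0,0.3,0,0,0],[0,0,0.14,0,0,0],[0,0,0,0,0,0],[0,0,0,0,0,0],[0,0,0,0,0,0],[0,0,0,0,0,0]]])

```text
time_s: 9.37
position: [436.8, -246.0, 4.2]
tcp_rot: [0.627, 0.779, 0.0, 0.001]
force: [-0.2, -0.7, -0.1]
opening: 85.3
finger_force: 0.0
```

Request:
play_rows(series=[[[0,0,0,0,0,0],[0,0,0,0,0,0],[0,0,0,0,0,0],[0,0,0,0,0,0],[0,0,0,0,0,0],[0,0,0,0,0,0],[0,0,0,0,0,0],[0,0,0,0,0,0]]], hand=-0.2, force=30)

```text
time_s: 10.03
position: [436.5, -245.8, 4.0]
tcp_rot: [0.627, 0.779, 0.0, 0.0]
force: [-0.4, 0.1, 5.0]
opening: 59.5
finger_force: 32.2
```

```bash
python3 - <<'E'
from h import *
p=pose();t=car(0.3,-59.5,(465.2,-41),-4.4);print(t)
plan(p,[(p[0],p[1],110,p[3],4),(*t,110,-4.4,5)])
E
```

```text
t 10.03 pos [ 436.5 -245.8    4. ] th 12.28 tilt 0.05 F [-0.4  0.1  5. ] open 59.5 grip 32.2
(np.float64(460.93433365212235), np.float64(-100.3476544659398))
[0.0, 0.0, -0.663, 0.0, 0.0, -0.0]
[0.0, 0.0, -0.663, 0.0, 0.0, -0.0]
[0.0, 0.0, -0.663, 0.0, 0.0, -0.0]
[0.0, 0.0, -0.663, 0.0, 0.0, -0.0]
--
[0.685, 0.274, 0.0, 0.0, 0.0, 0.037]
[0.7, 0.234, 0.0, 0.0, 0.0, 0.037]
[0.712, 0.192, 0.0, 0.0, 0.0, 0.037]
[0.722, 0.151, 0.0, 0.0, 0.0, 0.037]
[0.73, 0.108, 0.0, 0.0, 0.0, 0.037]
--
```

Request:
play_rows(series=[[[0,0,-0.3,0,0,0],[0,0,-0.7,0,0,0],[0,0,-0.95,0,0,0],[0,0,-0.7,0,0,0],[0.343,0.137,0,0,0,0.018],[0.343,0.137,0,0,0,0.019],[0.7,0.234,0,0,0,0.037],[0.712,0.192,0,0,0,0.037]]])

```text
time_s: 10.7
position: [451.4, -157.9, 109.8]
tcp_rot: [0.694, 0.72, 0.0, 0.0]
force: [0.5, 0.9, -1.5]
opening: 59.4
finger_force: 33.4
```

Request:
play_rows(series=[[[0.722,0.151,0,0,0,0.037],[0.365,0.054,0,0,0,0.018],[0.365,0.054,0,0,0,0.019],[0,0,0.3,0,0,0],[0,0,0,0,0,0],[0,0,0,0,0,0],[0,0,0,0,0,0],[0,0,0,0,0,0]]])

```text
time_s: 11.37
position: [461.6, -100.7, 97.8]
tcp_rot: [0.734, 0.679, 0.0, 0.0]
force: [0.3, -0.7, -1.6]
opening: 59.3
finger_force: 33.3
```

```bash
cat >> h.py <<'E'
def meas(p,C=(465.2,-41.0),yaw=-4.4):
    from rig import capture
    out={}
    for n in("wrist","side","scene"):
        c=capture(n);P=cloud(c);ok=c["z_map"]>0;a=np.radians(yaw)
        D=P[...,:2]-np.array(C);u=D[...,0]*np.cos(a)+D[...,1]*np.sin(a);v=-D[...,0]*np.sin(a)+D[...,1]*np.cos(a);z=P[...,2]
        def f(nm,m):
            m=m&ok&(abs(u)<60)
            if m.sum()>50:print(n,nm,m.sum(),"u",np.percentile(u[m],[1,99]).round(1),"v",np.percentile(v[m],[1,99]).round(1),"z",np.median(z[m]).round(1))
        f("rack",(z>33)&(z<43)&(v<86)&(v>-45)&(abs(u)<45))
        f("block-",(z>50)&(z<58)&(v<-70)&(v>-125));f("block+",(z>50)&(z<58)&(v>75)&(v<125))
        f("box",(z>p[2]+20)&(z<p[2]+29)&(v<-20)&(v>-86))
        out[n]=c
    return out
E
python3 - <<'E'
from h import *
p=pose();d=meas(p)
im=np.hstack([d["wrist"]["color"],cv2.resize(d["side"]["color"][180:300,200:360],None,fx=1.8,fy=3.2)])
cv2.imwrite("pics/box_hover.png",im)
E
```

```text
t 11.37 pos [ 461.6 -100.7   97.8] th -4.41 tilt 0.02 F [ 0.3 -0.7 -1.6] open 59.3 grip 33.3
wrist rack 11243 u [-32.   32.7] v [-30.   65.3] z 39.5
wrist box 13926 u [-35.   37.1] v [-83.6 -36.8] z 124.6
side rack 844 u [-32.9  32.1] v [-29.8  83.2] z 39.2
side block+ 326 u [-38.6  38.5] v [ 88.1 112.6] z 54.2
side box 311 u [-39.9  39.7] v [-69.7 -36.6] z 124.2
scene rack 319 u [-33.5  30.5] v [-31.3  82.2] z 38.1
scene block- 206 u [-39.7  37.3] v [-113.9  -88.6] z 53.2
scene block+ 81 u [-40.9   1.7] v [ 85.3 111.9] z 53.3
scene box 303 u [-43.   40.7] v [-84.3 -37. ] z 123.1
```

View pics/box_hover.png

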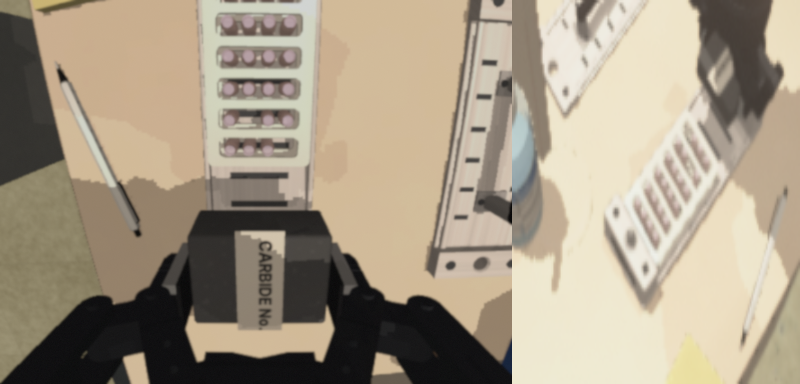

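The wrist view shows the box held square at (260,265), with its band up, in line behind the rack; the ampoules are upright. Lowering it now.

Request:
play_rows(series=[[[0.02,-0.015,0.3,0,0,0],[0,0,0.5,0,0,0],[0,0,0.5,0,0,0],[0,0,0.35,0,0,0],[0,0,0.25,0,0,0],[0,0,0,0,0,0],[0,0,0,0,0,0],[0,0,0,0,0,0]]])

```text
time_s: 12.18
position: [461.4, -99.6, 22.1]
tcp_rot: [0.734, 0.68, 0.0, 0.0]
force: [-0.0, 0.4, -0.9]
opening: 59.4
finger_force: 33.3
```

Request:
play_rows(series=[[[0,0,0.1,0,0,0],[0,0,0.1,0,0,0],[0,0,0.08,0,0,0],[0,0,0,0,0,0],[0,0,0,0,0,0],[0,0,0,0,0,0],[0,0,0,0,0,0],[0,0,0,0,0,0]]])

```text
time_s: 12.85
position: [460.8, -99.3, 10.2]
tcp_rot: [0.734, 0.68, -0.0, -0.0]
force: [-0.3, -0.0, -0.3]
opening: 59.3
finger_force: 33.4
```

Box down; release and rise.

Request:
play_rows(series=[[[0,0,0,0,0,0],[0,0,0,0,0,0],[0,0,0,0,0,0],[0,0,0,0,0,0],[0,0,-0.3,0,0,0],[0,0,-0.8,0,0,0],[0,0,-0.9,0,0,0],[0,0,-0.9,0,0,0]]], hand=1)

```text
time_s: 13.52
position: [460.1, -99.0, 127.4]
tcp_rot: [0.734, 0.68, -0.0, -0.001]
force: [1.4, 0.1, -1.0]
opening: 85.4
finger_force: 0.0
```

```bash
python3 - <<'E'
from h import *
p=pose()
plan(p,[(649.4,-77.4,130,-4.7,6),(649.4,-77.4,70,-4.7,2)])
E
```

```text
t 13.52 pos [460.1 -99.  127.4] th -4.38 tilt 0.09 F [ 1.4  0.1 -1. ] open 85.4 grip 0.0
[0.15, 0.779, -0.011, 0.0, 0.0, 0.001]
[0.151, 0.779, -0.011, 0.0, 0.0, 0.001]
[0.152, 0.779, -0.011, 0.0, 0.0, 0.001]
[0.152, 0.779, -0.011, 0.0, 0.0, 0.001]
[0.153, 0.779, -0.011, 0.0, 0.0, 0.001]
[0.154, 0.779, -0.011, 0.0, 0.0, 0.001]
--
[0.0, -0.0, 0.75, 0.0, 0.0, -0.0]
[0.0, -0.0, 0.75, 0.0, 0.0, -0.0]
--
```

Request:
play_rows(series=[[[0.15,0.779,-0.011,0,0,0.001],[0.15,0.779,-0.011,0,0,0.001],[0.15,0.779,-0.011,0,0,0.001],[0.152,0.779,-0.011,0,0,0.001],[0.153,0.779,0,0,0,0.001],[0.154,0.779,0,0,0,0.001],[0,0,0.6,0,0,0],[0,0,0.6,0,0,0]]])

```text
time_s: 14.18
position: [653.4, -78.1, 80.4]
tcp_rot: [0.736, 0.676, 0.001, 0.002]
force: [1.0, 0.3, -0.4]
opening: 85.4
finger_force: 0.0
```

Request:
play_rows(series=[[[0,0,0.2,0,0,0],[0,0,0,0,0,0],[0,0,0,0,0,0],[0,0,0,0,0,0],[0,0,0,0,0,0],[0,0,0,0,0,0],[0,0,0,0,0,0],[0,0,0,0,0,0]]])

```text
time_s: 14.85
position: [650.4, -78.2, 72.7]
tcp_rot: [0.737, 0.676, 0.0, 0.0]
force: [0.2, 0.2, -0.2]
opening: 85.4
finger_force: 0.0
```

```bash
python3 - <<'E'
from h import *
from rig import capture
p=pose()
d=meas((0,0,16))
for n in("wrist","side","scene"):
    c=d[n];P=cloud(c);ok=c["z_map"]>0
    for nm,lo,hi in (("handle",(600,-140,36),(700,-10,56)),("bar-",(590,-200,9),(710,-160,20)),("bar+",(590,0,9),(710,45,20))):
        q=P[ok&np.all((P>lo)&(P<hi),axis=2)]
        if len(q)>20:
            r=cv2.minAreaRect(q[:,:2].astype(np.float32));print(n,nm,len(q),np.round(r[0],1),np.round(r[1],1),round(r[2],1),np.median(q[:,2]).round(1))
cv2.imwrite("pics/cov_w.png",d["wrist"]["color"])
E
```

```text
t 14.85 pos [650.4 -78.2  72.7] th -4.92 tilt 0.05 F [ 0.2  0.2 -0.2] open 85.4 grip 0.0
wrist rack 1173 u [14.6 33.8] v [-44.6  17.4] z 38.8
wrist block- 510 u [ 6.4 29.4] v [-110.5  -87.1] z 54.3
wrist box 1685 u [ 3.7 33. ] v [-82.8 -21. ] z 36.8
side rack 148 u [-31.2  32.3] v [56. 84.] z 39.2
side block+ 329 u [-38.9  38.6] v [ 88.  112.8] z 54.1
scene rack 466 u [-33.2  32.5] v [-43.5  82.7] z 38.3
scene block- 202 u [-39.1  37.9] v [-112.8  -88.8] z 53.1
scene block+ 138 u [-40.   38.3] v [ 86.3 113.1] z 53.1
scene box 110 u [-33.   30.6] v [-67.  -20.1] z 37.8
wrist handle 3877 [651.1 -76.5] [105.  14.] 85.8 45.9
wrist bar- 2964 [ 644.  -175.2] [32.  80.2] 88.3 14.6
wrist bar+ 5921 [657.7  16.5] [37.5 80.7] 85.9 14.6
side handle 73 [652.2 -41.7] [35.2 14.2] 86.4 45.1
side bar+ 241 [656.2  17.7] [35.9 79.4] 86.2 14.2
scene handle 136 [649.4 -78.9] [106.   14.8] 87.3 43.5
scene bar- 191 [ 643.2 -177.2] [29.4 81.8] 86.4 13.1
scene bar+ 112 [656.1  23.4] [29.3 81.2] 87.2 13.1
```

View pics/cov_w.png

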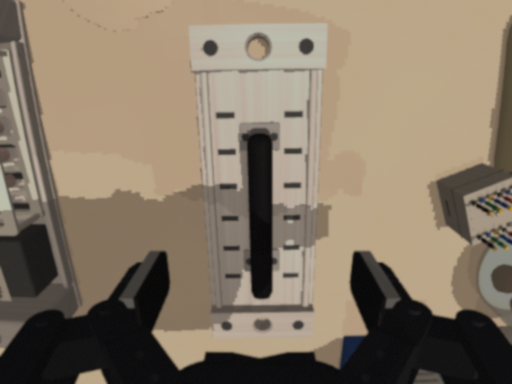

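The wrist view shows the cover below, with its handle from (260,135) to (262,295), hole 1 at (258,46) and hole 2 at (263,325). The handle lies between the open fingers, so I'll go down and grip.

Request:
play_rows(series=[[[0.03,0,0.3,0,0,-0.005],[0,0,0.4,0,0,0],[0,0,0.4,0,0,0],[0,0,0.217,0,0,0],[0,0,0,0,0,0],[0,0,0,0,0,0],[0,0,0,0,0,0],[0,0,0,0,0,0]]])

```text
time_s: 15.67
position: [651.0, -77.1, 20.3]
tcp_rot: [0.734, 0.679, 0.0, 0.001]
force: [-0.1, -0.5, -0.2]
opening: 85.3
finger_force: 0.0
```

Request:
play_rows(series=[[[0,0,0,0,0,0],[0,0,0,0,0,0],[0,0,0,0,0,0],[0,0,0,0,0,0],[0,0,0,0,0,0],[0,0,0,0,0,0],[0,0,0,0,0,0],[0,0,0,0,0,0]]], hand=-1, force=70)

```text
time_s: 16.33
position: [650.5, -77.0, 19.6]
tcp_rot: [0.734, 0.679, 0.0, 0.0]
force: [-0.3, -0.2, 2.7]
opening: 12.5
finger_force: 69.0
```

Request:
play_rows(series=[[[0,0,0,0,0,0],[0,0,0,0,0,0],[0,0,0,0,0,0],[0,0,0,0,0,0],[0,0,0,0,0,0],[0,0,0,0,0,0],[0,0,0,0,0,0],[0,0,0,0,0,0]]])

```text
time_s: 17.0
position: [650.5, -77.0, 19.6]
tcp_rot: [0.734, 0.679, 0.0, 0.0]
force: [0.5, -0.2, 5.6]
opening: 12.5
finger_force: 69.2
```

```bash
python3 - <<'E'
from h import *
p=pose();t=car(0,0,(465.2,-41),-4.4)
plan(p,[(*p[:2],150,p[3],4),(*t,150,-4.4,8)])
E
```

```text
t 17.00 pos [650.5 -77.   19.6] th -4.47 tilt 0.03 F [ 0.5 -0.2  5.6] open 12.5 grip 69.2
[0.0, 0.0, -0.815, 0.0, 0.0, -0.0]
[0.0, 0.0, -0.815, 0.0, 0.0, -0.0]
[0.0, 0.0, -0.815, 0.0, 0.0, -0.0]
[0.0, 0.0, -0.815, 0.0, 0.0, -0.0]
--
[0.067, -0.586, -0.0, 0.0, 0.0, -0.0]
[0.067, -0.586, -0.0, 0.0, 0.0, -0.0]
[0.067, -0.586, -0.0, 0.0, 0.0, -0.0]
[0.067, -0.586, -0.0, 0.0, 0.0, -0.0]
[0.067, -0.586, -0.0, 0.0, 0.0, -0.0]
[0.067, -0.586, -0.0, 0.0, 0.0, -0.0]
[0.067, -0.586, -0.0, 0.0, 0.0, -0.0]
[0.068, -0.586, -0.0, 0.0, 0.0, -0.0]
--
```

Request:
play_rows(series=[[[0,0,-0.2,0,0,0],[0,0,-0.45,0,0,0],[0,0,-0.6,0,0,0],[0,0,-0.6,0,0,0],[0,0,-0.5,0,0,0],[0,0,-0.3,0,0,0],[0.02,-0.2,-0.1,0,0,0],[0.04,-0.4,0,0,0,0]]])

```text
time_s: 17.67
position: [627.3, -72.9, 129.9]
tcp_rot: [0.734, 0.679, 0.001, 0.001]
force: [-0.3, -0.6, -3.2]
opening: 12.5
finger_force: 68.6
```

Request:
play_rows(series=[[[0.067,-0.58,0,0,0,0],[0.067,-0.58,0,0,0,0],[0.067,-0.58,0,0,0,0],[0.067,-0.58,0,0,0,0],[0.067,-0.58,0,0,0,0],[0.067,-0.58,0,0,0,0],[0.04,-0.4,0,0,0,0],[0.02,-0.2,0,0,0,0]]])

```text
time_s: 18.33
position: [461.3, -40.5, 128.4]
tcp_rot: [0.734, 0.679, -0.001, -0.002]
force: [-0.4, 0.6, -3.7]
opening: 12.4
finger_force: 68.7
```

Request:
play_rows(series=[[[0,0,0,0,0,0],[0,0,0,0,0,0],[0,0,0,0,0,0],[0,0,0,0,0,0],[0,0,0,0,0,0],[0,0,0,0,0,0],[0,0,0,0,0,0],[0,0,0,0,0,0]]])

```text
time_s: 19.0
position: [465.4, -41.6, 129.3]
tcp_rot: [0.734, 0.679, -0.0, -0.0]
force: [0.0, -0.1, -2.8]
opening: 12.8
finger_force: 68.7
```

```bash
cat >> h.py <<'E'
def cover(p,C=(465.2,-41.0),yaw=-4.4):
    from rig import capture
    dz=p[2]-19.6
    out={}
    for n in("wrist","side","scene"):
        c=capture(n);out[n]=c;P=cloud(c);ok=c["z_map"]>0;a=np.radians(yaw)
        D=P[...,:2]-np.array(C);u=D[...,0]*np.cos(a)+D[...,1]*np.sin(a);v=-D[...,0]*np.sin(a)+D[...,1]*np.cos(a);z=P[...,2]
        def f(nm,m):
            m=m&ok&(abs(u)<60)
            if m.sum()>50:
                r=cv2.minAreaRect(np.c_[u[m],v[m]].astype(np.float32))
                k=np.linalg.lstsq(np.c_[u[m],v[m],np.ones(m.sum())],z[m],rcond=None)[0]
                print(n,nm,m.sum(),"u",np.percentile(u[m],[1,99]).round(1),"v",np.percentile(v[m],[1,99]).round(1),"z",np.median(z[m]).round(1),"rect",np.round(r[0],1),np.round(r[1],1),round(r[2],1))
        f("block-",(z>50)&(z<58)&(v<-70)&(v>-125));f("block+",(z>50)&(z<58)&(v>75)&(v<125))
        f("bar-",(z>dz+10.5)&(z<dz+18)&(v<-88)&(v>-125));f("bar+",(z>dz+10.5)&(z<dz+18)&(v>88)&(v<125))
        f("handle",(z>dz+40)&(z<dz+50)&(abs(v)<70)&(abs(u)<20))
    return out
E
python3 - <<'E'
from h import *
p=pose();d=cover(p)
q=np.zeros((384,800,3),np.uint8)
q[:,:512]=d["wrist"]["color"];s=cv2.resize(d["scene"]["color"][170:270,170:270],(288,288));q[:288,512:]=s
cv2.imwrite("pics/cov_hover.png",q)
E
```

```text
t 19.00 pos [465.4 -41.6 129.3] th -4.46 tilt 0.01 F [ 0.  -0.1 -2.8] open 12.8 grip 68.7
wrist block+ 354 u [-8.5  8.2] v [101.2 111.6] z 54.5 rect [ -0.2 106.4] [17.5 11.7] 6.4
wrist bar+ 10279 u [-39.3  39.3] v [ 88.3 111.6] z 124.3 rect [ -0.2 100. ] [24.  81.1] 90.0
wrist handle 7082 u [-17.6  17.5] v [-41.4  51.4] z 155.6 rect [-0.4  3.4] [96.5 38.7] 76.4
side block+ 204 u [-39.   38.1] v [ 88.  113.2] z 54.3 rect [  0.3 100.7] [25.9 79. ] 90.0
side bar- 205 u [-39.8  14.1] v [-112.9  -88.2] z 124.1 rect [ -11.7 -100.7] [25.1 57. ] 89.6
side bar+ 376 u [-40.8  38.9] v [ 88.4 112.6] z 124.1 rect [ -0.7 100.5] [24.7 80.8] 89.9
side handle 165 u [-16.   11.7] v [-0.5 51.9] z 155.4 rect [ 4.4 24.5] [51.6 34.5] 73.8
scene block- 199 u [-39.2  37.3] v [-113.7  -88.1] z 53.2 rect [   0.3 -101.2] [79.7 27.3] 0.1
scene block+ 70 u [-41.1  -5.2] v [ 85.3 112.7] z 53.1 rect [-23.   98.6] [36.5 27.9] 0.3
scene bar- 214 u [-40.6  38.2] v [-113.7  -89. ] z 123.1 rect [-1.000e-01 -1.013e+02] [25.5 81.4] 89.4
scene bar+ 69 u [-40.8  12.7] v [ 88.1 114. ] z 122.9 rect [ -1.6 101. ] [26.1 78.7] 89.8
scene handle 113 u [-19.6  17.2] v [-52.9  10.8] z 154.5 rect [  2.5 -19.3] [36. 70.] 17.1
```

View pics/cov_hover.png

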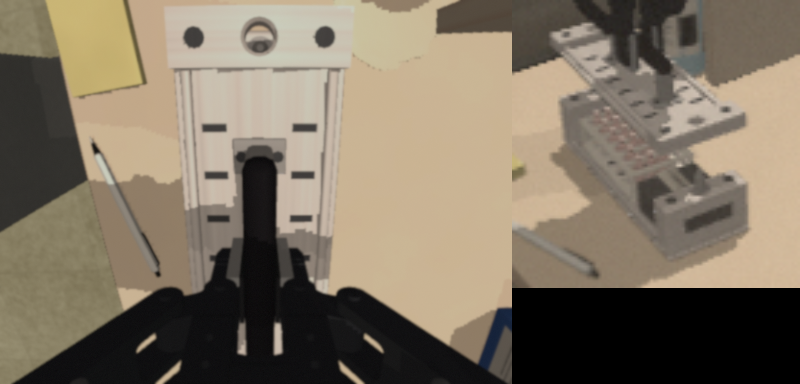

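The cover hangs level and square over the carrier. Through hole 1 at (261,38) in the wrist view the pin tip shows. I'll shift it 0.5 mm, lower it to just above the tips and check again.

Request:
play_rows(series=[[[0,0.013,0.2,0,0,0],[0,0,0.25,0,0,0],[0,0,0.2,0,0,0],[0,0,0.12,0,0,0],[0,0,0,0,0,0],[0,0,0,0,0,0],[0,0,0,0,0,0],[0,0,0,0,0,0]]])

```text
time_s: 19.82
position: [466.1, -41.6, 98.9]
tcp_rot: [0.734, 0.679, 0.0, 0.0]
force: [0.3, -1.1, -2.1]
opening: 12.7
finger_force: 68.6
```

```bash
python3 - <<'E'
from h import *
p=pose();d=cover(p)
q=np.zeros((400,800,3),np.uint8)
q[:,:400]=cv2.resize(d["wrist"]["color"][0:100,210:310],(400,400),interpolation=cv2.INTER_CUBIC);c=d["side"]
a=proj(c,[car(0,100,(465.2,-41),-4.4)+(p[2]-5,),car(0,-100,(465.2,-41),-4.4)+(p[2]-5,)]);print(a)
w=[cv2.resize(c["color"][int(y)-20:int(y)+20,int(x)-20:int(x)+20],(200,200),interpolation=cv2.INTER_CUBIC) for x,y in a]
c=d["scene"];b=proj(c,[car(0,100,(465.2,-41),-4.4)+(p[2]-5,),car(0,-100,(465.2,-41),-4.4)+(p[2]-5,)])
w+=[cv2.resize(c["color"][int(y)-20:int(y)+20,int(x)-20:int(x)+20],(200,200),interpolation=cv2.INTER_CUBIC) for x,y in b]
q[:200,400:600]=w[0];q[:200,600:]=w[1];q[200:,400:600]=w[2];q[200:,600:]=w[3]
cv2.imwrite("pics/cov_pin.png",q)
E
```

```text
t 19.82 pos [466.1 -41.6  98.9] th -4.46 tilt 0.04 F [ 0.3 -1.1 -2.1] open 12.7 grip 68.6
wrist block+ 277 u [-6.7  7.9] v [ 97.7 109.4] z 54.9 rect [  0.9 103.6] [12.2 15.2] 87.3
wrist bar+ 10258 u [-38.5  40. ] v [ 88.3 111.5] z 94.0 rect [  0.8 100. ] [24.  80.7] 90.0
wrist handle 7071 u [-16.8  17.7] v [-41.6  51.4] z 125.3 rect [0.1 3.3] [96.6 38.2] 76.6
side block+ 123 u [-39.3  38.6] v [ 89.4 112.8] z 54.0 rect [-1.00e-01  1.01e+02] [79.  23.8] 2.0
side bar- 188 u [-39.3  14.1] v [-112.3  -88.4] z 93.5 rect [ -11.8 -100.8] [24.7 55.9] 88.8
side bar+ 358 u [-39.7  39.5] v [ 88.1 112.2] z 93.7 rect [1.000e-01 1.004e+02] [81.4 24.7] 0.0
side handle 157 u [-19.7  12.8] v [-1.5 51.7] z 125.0 rect [ 3.2 22.6] [56.1 34.6] 74.8
scene block- 205 u [-39.2  37.2] v [-114.   -89.1] z 53.0 rect [  -0.2 -101.6] [26.  79.1] 89.0
scene bar- 207 u [-39.2  40.2] v [-114.   -88.4] z 92.5 rect [ 1.000e-01 -1.012e+02] [81.8 26.4] 0.7
scene bar+ 69 u [-39.9  26.7] v [ 88.4 113.5] z 92.6 rect [ -0.2 100.7] [25.3 80.6] 89.2
scene handle 113 u [-19.2  18.5] v [-51.9  11.4] z 123.8 rect [  3.8 -19. ] [38.4 62.3] 17.1
[[265.96458711 249.38738177]
 [329.41635936 195.4921626 ]]
```

View pics/cov_pin.png

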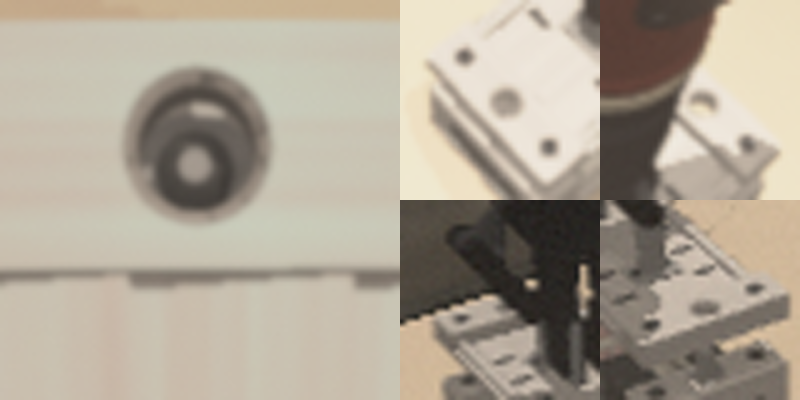

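The pin shows through hole 1: its bright tip at crop (193,163), inside the hole rim centred on (197,145).

```bash
python3 - <<'E'
from h import *
from rig import capture
c=capture("wrist");a=np.radians(-4.4);C=np.array([465.2,-41])
for nm,px,z in(("hole",(197,145),93.6),("pin",(193,163),74.2)):
    q=onz(c,[(210+(px[0]+.5)/4-.5,(px[1]+.5)/4-.5)],z)[0,:2]-C
    print(nm,(q[0]*np.cos(a)+q[1]*np.sin(a)).round(2),(-q[0]*np.sin(a)+q[1]*np.cos(a)).round(2))
E
```

```text
hole 0.66 99.37
pin 0.16 99.84
```

Request:
play_rows(series=[[[0.01,-0.008,0,0,0,0],[0,0,0.05,0,0,0],[0,0,0.05,0,0,0],[0,0,0.05,0,0,0],[0,0,0.05,0,0,0],[0,0,0.05,0,0,0],[0,0,0.05,0,0,0],[0,0,0,0,0,0]]])

```text
time_s: 20.68
position: [465.2, -41.1, 86.1]
tcp_rot: [0.734, 0.679, -0.0, -0.0]
force: [0.0, -0.4, -3.9]
opening: 12.7
finger_force: 68.6
```

Request:
play_rows(series=[[[0,0,0.05,0,0,0],[0,0,0.05,0,0,0],[0,0,0.05,0,0,0],[0,0,0.05,0,0,0],[0,0,0.03,0,0,0],[0,0,0,0,0,0],[0,0,0,0,0,0],[0,0,0,0,0,0]]])

```text
time_s: 21.35
position: [465.6, -41.1, 77.4]
tcp_rot: [0.734, 0.679, 0.0, 0.0]
force: [1.0, -0.3, -3.1]
opening: 12.8
finger_force: 68.7
```

```bash
python3 - <<'E'
from h import *
p=pose();cover(p)
E
```

```text
t 21.35 pos [465.6 -41.1  77.4] th -4.46 tilt 0.01 F [ 1.  -0.3 -3.1] open 12.8 grip 68.7
wrist block+ 146 u [-6.5  6.7] v [ 94.7 106.3] z 54.9 rect [  0.2 100.5] [12.1 12.9] 64.8
wrist bar+ 10816 u [-39.   39.4] v [ 88.3 111.9] z 72.4 rect [  0.2 100.2] [80.9 24.4] 0.1
wrist handle 7080 u [-17.3  17.4] v [-41.1  51.8] z 103.8 rect [-0.3  3.6] [96.7 38.6] 76.5
side bar- 182 u [-39.7  12.3] v [-111.7  -88.6] z 72.2 rect [-13.2 -99.9] [54.1 24.1] 1.8
side bar+ 354 u [-39.3  39.3] v [ 88.4 113. ] z 72.4 rect [  0.  100.8] [79.7 25.3] 0.6
side handle 149 u [-17.4   9.2] v [-1.1 51.9] z 103.5 rect [ 4.  25.1] [52.1 35.3] 74.1
scene block- 90 u [-40.2  39.7] v [-113.9  -92.6] z 52.8 rect [  -1.4 -109.8] [23.5 81.1] 79.3
scene bar- 215 u [-40.4  39.4] v [-114.2  -88.5] z 71.1 rect [  -0.2 -101.3] [26.7 81.2] 89.1
scene bar+ 75 u [-40.8  16.9] v [ 88.2 115.7] z 70.6 rect [-11.2 101.8] [27.6 59.2] 89.4
scene handle 112 u [-19.5  19. ] v [-52.7   9.4] z 102.7 rect [  3.7 -19. ] [36.9 63.2] 17.0
```

Both holes are over the pins and there is no side load. Last 4 mm.

Request:
play_rows(series=[[[0,0,0.025,0,0,0],[0,0,0.025,0,0,0],[0,0,0.02,0,0,0],[0,0,0.015,0,0,0],[0,0,0.01,0,0,0],[0,0,0,0,0,0],[0,0,0,0,0,0],[0,0,0,0,0,0]]])

```text
time_s: 22.17
position: [465.4, -41.1, 73.6]
tcp_rot: [0.734, 0.679, -0.0, -0.0]
force: [-0.3, 0.2, -0.7]
opening: 13.0
finger_force: 69.0
```

Request:
play_rows(series=[[[0,0,0.01,0,0,0],[0,0,0.01,0,0,0],[0,0,0,0,0,0],[0,0,0,0,0,0],[0,0,0,0,0,0],[0,0,0,0,0,0],[0,0,0,0,0,0],[0,0,0,0,0,0]]])

```text
time_s: 22.83
position: [465.4, -41.1, 73.5]
tcp_rot: [0.734, 0.679, 0.0, 0.0]
force: [-4.3, 0.7, 11.7]
opening: 12.5
finger_force: 70.9
```

```bash
python3 - <<'E'
from h import *
p=pose();cover(p)
E
```

```text
t 22.83 pos [465.4 -41.1  73.5] th -4.46 tilt 0.02 F [-4.3  0.7 11.7] open 12.5 grip 70.9
wrist block+ 185 u [-31.5  23.8] v [ 76.8 105.9] z 55.1 rect [-5.7 91.2] [30.  68.3] 88.8
wrist bar+ 10732 u [-39.1  39.3] v [ 88.3 111.9] z 68.6 rect [1.000e-01 1.003e+02] [80.7 24.5] 0.0
wrist handle 7074 u [-17.5  17.6] v [-41.1  51.9] z 99.9 rect [-0.4  3.7] [96.3 38.7] 76.0
side block+ 65 u [-39.4  38.7] v [ 75.7 112.9] z 56.5 rect [-0.3 94.2] [37.5 78.4] 89.9
side bar- 178 u [-39.8  12.4] v [-111.8  -88.5] z 68.5 rect [ -13.  -100.3] [23.7 54.6] 89.3
side bar+ 345 u [-38.9  38.6] v [ 88.3 113. ] z 68.3 rect [1.000e-01 1.007e+02] [25.1 79.7] 89.9
side handle 149 u [-18.2   9.5] v [-1.  52.1] z 98.9 rect [ 1.1 25.5] [52.1 29.5] 74.3
scene block- 104 u [-40.6  36.6] v [-113.6  -70.7] z 54.5 rect [ -1.4 -92.1] [43.6 79.5] 89.4
scene bar- 215 u [-40.8  38.7] v [-113.3  -88.3] z 67.2 rect [  -0.3 -101.2] [83.1 25.9] 0.6
scene bar+ 71 u [-40.3  25.7] v [ 88.3 114.2] z 67.1 rect [ -0.7 101.3] [26.1 79.4] 89.9
scene handle 110 u [-19.8  18.7] v [-52.7   5.7] z 98.5 rect [  3.5 -20.2] [37.4 61.1] 16.2
```

The cover is home: its bar tops read z 68.5 at both ends, and it bears with 12 N. Letting go and rising.

Request:
play_rows(series=[[[0,0,0,0,0,0],[0,0,0,0,0,0],[0,0,0,0,0,0],[0,0,0,0,0,0],[0,0,0,0,0,0],[0,0,0,0,0,0],[0,0,0,0,0,0],[0,0,0,0,0,0]]], hand=1)

```text
time_s: 23.65
position: [465.5, -41.1, 72.7]
tcp_rot: [0.734, 0.679, -0.0, -0.0]
force: [-0.4, 0.3, -0.6]
opening: 85.6
finger_force: 0.0
```

Request:
play_rows(series=[[[0,0,-0.2,0,0,0],[0,0,-0.5,0,0,0],[0,0,-0.8,0,0,0],[0,0,-0.8,0,0,0],[0,0,-0.6,0,0,0],[0,0,-0.3,0,0,0],[0,0,0,0,0,0],[0,0,0,0,0,0]]])

```text
time_s: 24.32
position: [465.9, -41.2, 201.5]
tcp_rot: [0.734, 0.679, 0.0, 0.001]
force: [0.6, -0.1, 0.2]
opening: 85.6
finger_force: 0.0
```

```bash
python3 - <<'E'
from h import *
pose();d=cover([0,0,73.5])
q=np.zeros((384,800,3),np.uint8)
q[:,:512]=d["scene"]["color"];q[:216,512:]=cv2.resize(d["wrist"]["color"],(288,216));q[216:,512:]=cv2.resize(d["side"]["color"],(288,216))[:168]
cv2.imwrite("pics/end.png",q)
E
```

```text
t 24.32 pos [465.9 -41.2 201.5] th -4.46 tilt 0.10 F [ 0.6 -0.1  0.2] open 85.6 grip 0.0
wrist block+ 75 u [-32.6  33.6] v [ 78.  106.1] z 55.1 rect [ 1.1 91.7] [28.4 79. ] 83.6
wrist bar- 1756 u [-39.   39.9] v [-112.5  -88.1] z 68.7 rect [   0.6 -100.5] [80.7 25.1] 0.2
wrist bar+ 2934 u [-38.8  39.2] v [ 88.1 111.7] z 68.7 rect [ 0.2 99.9] [79.8 23.9] 0.0
wrist handle 2114 u [-6.5  7.2] v [-49.8  51.6] z 99.9 rect [0.3 0.3] [ 13.8 105.1] 0.1
side block+ 56 u [-39.8  35.2] v [ 75.4 113. ] z 56.1 rect [-1.1 94. ] [77.6 38. ] 0.3
side bar+ 345 u [-39.7  38.3] v [ 88.5 112.8] z 68.4 rect [ -0.3 100.6] [24.9 80. ] 89.8
side handle 261 u [-8.2  5.9] v [-50.   51.8] z 99.5 rect [-1.1  0. ] [105.2  14.5] 90.0
scene block- 101 u [-40.2  37.1] v [-114.5  -70.7] z 54.6 rect [ -0.2 -92.6] [80.2 44. ] 0.2
scene bar- 220 u [-40.7  40. ] v [-114.3  -88.2] z 67.3 rect [  -0.2 -101.7] [27.2 82.1] 89.9
scene bar+ 122 u [-40.9  39.4] v [ 88.3 114.4] z 67.6 rect [ -0.6 101.8] [80.9 26.7] 1.1
scene handle 128 u [-8.1  5.1] v [-52.5  49.3] z 98.2 rect [-1.4 -1.5] [102.4  13.9] 89.6
```

View pics/end.png

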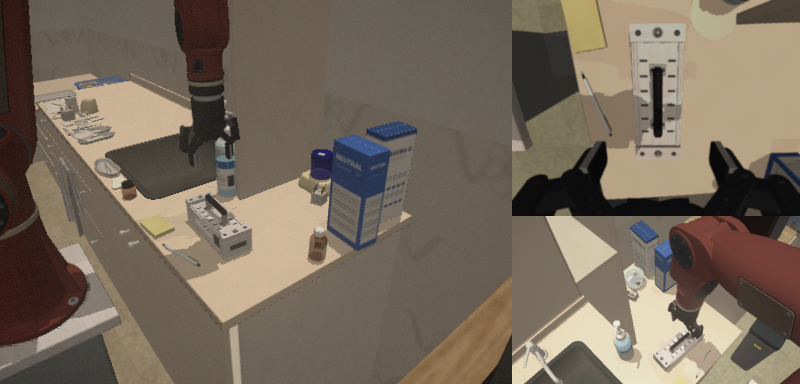

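The cover lies flat on both end blocks at (218,225), with the pins showing in both holes. The bottles and carton are standing, and the gripper is clear.

```bash
python3 -c "
from rig import ticket
print(ticket.job_done())"
```

```text
the job is handed in; nothing more can be done
None
```

The job is handed in at 24 s: the rack and bur box stand one behind the other in the carrier, the cover measures fully home over both pins and is released, and the two bottles and the carton are still standing.

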